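# Move the plunger to the other swing hook

## Task

On the shop's display panel, swing the folded blue hook straight out and move the red-cupped plunger from the yellow hook onto it, so that it hangs freely by its knob. Then fold the emptied yellow hook flat along the panel again.

Things in the scene. Friction and masses are not known exactly. Their poses are not given: they have to be found in the camera images.
- panel: White upright panel on the counter, 300 wide (y), 235 high, 20 mm thick. Origin: centre of its underside; the front with both hooks faces -x, to the robot; y to the robot's left. Behind is only a low foot. The hooks swing level on upright pins at x -35, y +100 mm (yellow) and x -35, y -100 (blue); folded they point outward, away from each other, their forks overhanging the panel's side edges.
- yellow_hook (a joint): Swing of the yellow hook, rad: 0 folded flat, pointing to the panel's +y (stop); 1.571 straight out to -x (stop). Stays where left; about 1.5 N at the tip turns it. Starts out, carrying the plunger. Both hooks: flat, 8 mm thick, top face 208 mm above the counter; 20 mm wide bar, then from 75 to 148 mm from the pin a 54 mm wide fork.
- blue_hook (a joint): Swing of the blue hook, rad: 0 folded flat, pointing to the panel's -y (stop); 1.571 straight out to -x (stop). Stays where left; 1.5 N at the tip turns it. Starts empty at 0 to 0.3. Both forks: a 32 mm wide slot, 88 to 148 mm from the pin, open at the tip, between two 11 mm prongs; the last 8 mm of the prongs are lips 6 mm above the top face.
- plunger: Sink plunger, 206 mm tall, 0.2 kg: red cup (90 mm across, 52 high), pale stick 16 mm thick, brown wooden knob on top (54 mm across, 160 to 206 mm above the origin). Origin: centre of the cup's underside, z up the stick. Hung, the knob rests on both prongs behind the lips, stick 96 to 112 mm from the pin, origin 48 mm above the counter; it starts so. The black-cupped plunger is not meant.

How it is judged:
By the outcome, as a careful person would: the job done as asked, in the order asked, and still so for the second after the job is handed in, with the robot touching nothing.
It also fails if it takes over 69 s, if anything falls off the work surface, if the arm or the gripper's body presses on something with over 40 N, if the wrist force passes 120 N, or if a joint passes its speed limit or range.

## Robot

A 6-joint arm with a two-finger parallel gripper is mounted at the origin on the work surface. World frame = base frame: x ahead of the robot, y to its left, z up, the work surface at z = 0. Lengths are in m, angles in rad, forces in N, time in s.
With the tool pointing down it reaches from about 0.225 to 0.875 m from the base axis. Payload 3.4 kg.
Tool frame: the origin (TCP) lies where the fingers leave the gripper's body, on its centre line; the fingertips stand 73 mm ahead of it and the grasp point (between the pads) lies 54 mm ahead of it; x points along the fingers, y is the direction in which the jaws open and shut, and the axes are right-handed (so a half turn about x gives the same grasp; the last joint's range is limited). The gripper opens to 85 mm and grips with 20 to 120 N. Pads are 22 mm wide; open, the fingers measure 114 mm over their backs; the gripper's body (76 mm by 85 mm) begins 54 mm behind the grasp point. The pads swing forward as they close: fully open they stand 13 mm farther back than shut.
Start: joints at [-1.447, 0.276, 1.505, -0, 1.361, -0.121], TCP at [0.139, -0.558, 0.304] pointing down, gripper open.
Joint ranges: [-2.89, 2.89], [-0.75, 2.08], [0.22, 2.7], [-1.18, 4.32], [0.11, 2.71], [-2.7, 2.7]. Speed limits (rad/s): [2.57, 2.57, 3.14, 3.14, 3.14, 3.14].

## Interface

Orientations are given as a unit quaternion [w, x, y, z].
In Python, from rig import manip gives the robot as it stands.
- The arm moves only by the tool play_rows, never from a script. Its argument "steps" is a list of rows, each a list of 5 numbers: the closure, from 0 (fully open) to 1 (shut), then the shift along the tool's x, y, z as a fraction of full scale, then the turn about the tool's x as a fraction of full scale. In form: [[grip, tx, ty, tz, twist], ...]. A call has 1 to 20 rows; each row shifts and turns the commanded pose from where the row before left it, along the tool's axes as they then stand; what a row does not reach is not made up. Full scale, the value 1, is 0.03 m for a shift and 6 degrees for a turn. A row lasts 1/10 s, in which the tool goes at most 50 mm and 8.59 degrees, less where a joint would pass 70% of its speed; a pose out of reach is approached as far as the arm can. A call with a number of a shift or a turn outside -1 to 1 is refused whole. A call with a gripper value outside its range is refused whole. The fingers move at their own pace and stop on an object; "newtons" is the grip in N (left out, the last holds). Time passes only in rows, so rows that do not move let the fingers close. It gives the time, the measured TCP pose, the force and the opening at its end, in the units of the state.
- manip.get_state(): the state, without advancing time (a new reading comes with each control period).
- manip.get_image(name): name is "scene" or "top" or "wrist"; returns (picture, depth): 400x640x3 uint8, red, green, blue; 400x640 float32, m along the optical axis (not along the pixel's ray), 0 where there is no reading.
- manip.camera_model(name): a dict with "mtx" (3x3 intrinsics, pixels), "k1" (the pictures are not rectified: a ray, as slopes to the right and down, at radius r is drawn at 1 + k1 r^2 times it, then the intrinsics apply), "R" (3x3) and "t" (3): a world point X has camera coordinates R X + t. Camera axes: x right, y down, z forward; pixel columns grow to the right and rows downward; lengths in m; the calibration is good to about 2 mm. A picture is of the moment at which its call begins: read the wrist's pose just before it. camera_model takes no time and is no camera call; for the wrist camera it gives the pose at the moment of the call.
- manip.sign_off(): hands the job in, once; it reports no verdict.
Trained networks look in the newest picture that a camera, given by its name, has taken for a name from the list of things; names that differ only in an ending like _2 or _b are one class to them, and where a whole thing is asked for, a point or a joint stands for the part that bears it (a point fixed in the world has none). Each returns a list of dicts, best first, with "conf" (0 to 1); they miss things now and then, are a little off and sometimes report something else, mostly with a low value. They report only what shows in the picture. A call takes as long as a camera call.
- manip.regions_of(camera, query): "mask" (400x640 bool, what is visible of it).
- manip.mark_of(camera, query): "location" ([x, y, z] in m, in the coordinates of the camera as it stood for that picture, good to about 4 mm: a listed point, or the origin of a listed thing).
The state is a dict: "clock": time; "qpos": joint angles; "qd": joint speeds; "effort": joint torques, N m; "position": TCP position; "ee_rot": TCP orientation; "contact_force": force on the tool from outside, world axes, zero at the start; "moment": the same for the moment, N m; "width": finger opening in m.
Only numpy, scipy, OpenCV 4.12 (cv2) and the standard library are available. Lean on these libraries where they do the work, as an engineer would, in place of code of your own. Each camera call takes 0.05 s, during which the arm holds its last target.

## Working session

There is one attempt and no reset: what is moved stays moved. The work goes in short steps, Python scripts to look and compute and a tool call to move; the robot and the scene stay as the last step left them, time stands still between calls to the robot, and variables do not carry over. Pictures are saved under pics/ and viewed, and the job is handed in when it is done.

Besides the shell and the picture viewer there is one more tool, called as name([rows], argument=value, ...), one row to a line, values as JSON. play_rows: Moves the arm, as the interface text tells. Its arguments: {"type":"object","properties":{"steps":{"type":"array","items":{"type":"array","items":{"type":"number"}}},"newtons":{"type":"number"}},"required":["steps"]}

```bash
mkdir -p pics; ls
python3 - <<'E'
from rig import manip
import cv2
s=manip.get_state()
print({k:(v if not hasattr(v,'round') else v) for k,v in s.items()})
for n in ['scene','top','wrist']:
    im,d=manip.get_image(n); cv2.imwrite(f'pics/{n}0.png',im[:,:,::-1])
    m=manip.camera_model(n); print(n,m)
E
```

```text
pics
{'clock': 0.0, 'qpos': array([-1.44698722e+00,  2.76629531e-01,  1.50615599e+00, -2.52848957e-05,
        1.36069235e+00, -1.20990535e-01]), 'qd': array([-0.00117173,  0.00091741, -0.00136168,  0.00174106,  0.00047743,
       -0.00081953]), 'effort': array([-1.61783282e-03, -4.16781700e+01, -2.45806503e+01, -2.07081998e-04,
        1.09940246e-02,  1.00555511e-05]), 'position': array([ 0.13930143, -0.55745942,  0.30301078]), 'ee_rot': array([-0.0856691 , -0.70180633, -0.08700212,  0.70182569]), 'contact_force': array([-0.07850465,  0.37837054, -0.19011832]), 'moment': array([-0.01089746, -0.00894663,  0.03021329]), 'width': 0.08544995892102125}
scene {'mtx': array([[435.46077981,   0.        , 319.17031733],
       [  0.        , 435.46077981, 196.96454216],
       [  0.        ,   0.        ,   1.        ]]), 'k1': -0.1216299683311829, 'R': array([[-0.43022732,  0.90260279, -0.01458276],
       [ 0.73099465,  0.33886056, -0.59230089],
       [-0.52967091, -0.26548395, -0.80558488]]), 't': array([ 0.25983626, -0.37318964,  1.16108491])}
top {'mtx': array([[465.54650081,   0.        , 324.61492961],
       [  0.        , 465.54650081, 201.3233316 ],
       [  0.        ,   0.        ,   1.        ]]), 'k1': -0.09002313047300732, 'R': array([[ 0.01238733, -0.99991058, -0.00503768],
       [-0.98727635, -0.01143175, -0.15860244],
       [ 0.15853067,  0.00693824, -0.98732968]]), 't': array([-0.00158558,  0.61640617,  0.78127132])}
wrist {'mtx': array([[286.93405515,   0.        , 320.63273565],
       [  0.        , 286.93405515, 200.56606796],
       [  0.        ,   0.        ,   1.        ]]), 'k1': -0.05155718289934412, 'R': array([[ 0.24163254, -0.97036686, -0.00136574],
       [-0.93072912, -0.23215998,  0.28256865],
       [-0.27451232, -0.06700665, -0.95924611]]), 't': array([-0.57334175, -0.03667964,  0.37885654])}
```

View pics/scene0.png

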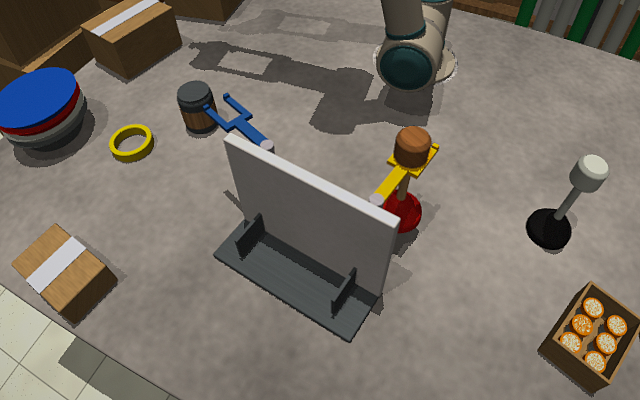

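View pics/top0.png

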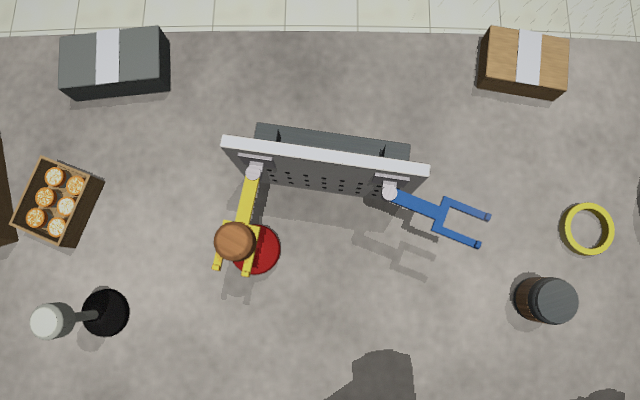

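View pics/wrist0.png

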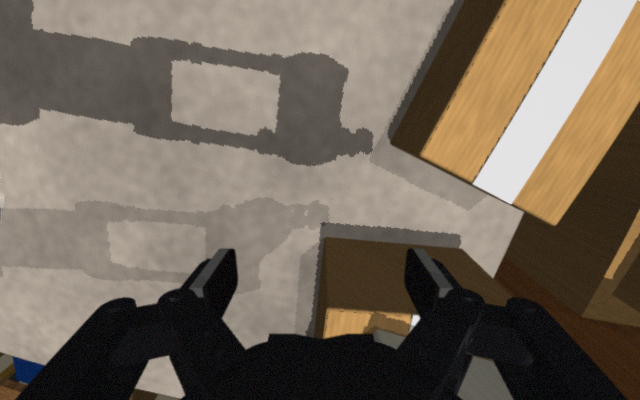

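```bash
cat > h.py <<'E'
import numpy as np, cv2
from rig import manip
def cloud(n,im=None,d=None):
    m=manip.camera_model(n)
    if im is None: im,d=manip.get_image(n)
    v,u=np.mgrid[0:400,0:640]
    p=np.stack([u.ravel(),v.ravel()],1).astype(np.float64)[:,None]
    dist=np.array([m['k1'],0,0,0,0],float)
    q=cv2.undistortPoints(p,m['mtx'],dist)[:,0]
    z=d.ravel(); X=np.c_[q*z[:,None],z]
    W=(X-m['t'])@m['R']
    W[z<=0]=np.nan
    return im,W.reshape(400,640,3)
def hsv(im): return cv2.cvtColor(im,cv2.COLOR_RGB2HSV)
E
python3 - <<'E'
from h import *
for cam in ['top','scene']:
    im,W=cloud(cam); H=hsv(im); z=W[...,2]
    h,s,v=[H[...,i].astype(int) for i in range(3)]
    roi=(W[...,0]>0.3)&(W[...,0]<0.9)&(abs(W[...,1])<0.4)
    ms={'panel':(s<40)&(abs(z-.235)<.008),'blue':(h>100)&(h<125)&(s>120)&(z>.19)&(z<.225),
     'yellow':(h>20)&(h<32)&(s>150)&(z>.19)&(z<.225),'knob':(h<20)&(s>60)&(z>.245)&(z<.265),'pins':(s<40)&(z>.19)&(z<.225),'red':((h<5)|(h>174))&(s>150)&(z<.12)}
    for k,m in ms.items():
        m=m&roi
        P=W[m]
        if len(P)<5: print(cam,k,len(P));continue
        r=cv2.minAreaRect(P[:,:2].astype(np.float32)*1000)
        print(cam,k,len(P),'z',np.percentile(P[:,2],[5,50,95]).round(4),'mean',P.mean(0).round(4),'rect',np.round(r[0],1),np.round(r[1],1),round(r[2],2), 'ext',P[:,:2].min(0).round(3),P[:,:2].max(0).round(3))
for q in ['panel','blue_hook','yellow_hook','plunger']:
    for cam in ['top','scene']:
        m=manip.camera_model(cam)
        for r in manip.mark_of(cam,q)[:2]:
            print(q,cam,round(r['conf'],2),((np.array(r['location'])-m['t'])@m['R']).round(4))
print(manip.get_state()['clock'])
E
```

```text
top panel 3103 z [0.2312 0.2351 0.2371] mean [0.6515 0.005  0.2348] rect [652.6   5.4] [299.7  21.3] 82.04 ext [ 0.623 -0.143] [0.683 0.154]
top blue 1470 z [0.2066 0.2085 0.2106] mean [ 0.5743 -0.159   0.2085] rect [ 575.6 -159.7] [140.4  53.9] 68.18 ext [ 0.526 -0.223] [ 0.61  -0.091]
top yellow 196 z [0.2023 0.2083 0.2153] mean [0.5346 0.1219 0.2082] rect [557.  123.1] [ 53.3 142.4] 78.77 ext [0.483 0.098] [0.625 0.162]
top knob 1188 z [0.2473 0.2538 0.256 ] mean [0.529  0.1258 0.253 ] rect [529.3 126.9] [51.3 51.3] 3.88 ext [0.504 0.101] [0.555 0.153]
top pins 2411 z [0.1933 0.2075 0.2212] mean [0.5916 0.0682 0.2073] rect [567.3 106.6] [212.5 654.8] 13.86 ext [ 0.386 -0.231] [0.665 0.4  ]
top red 965 z [0.0622 0.0788 0.0984] mean [0.5238 0.1071 0.0797] rect [456.2 218.5] [ 88.3 320.7] 38.94 ext [0.39  0.084] [0.579 0.371]
scene panel 2642 z [0.2288 0.2342 0.2359] mean [0.6587 0.0175 0.2337] rect [655.1   4.4] [299.8  21.6] 82.11 ext [ 0.626 -0.144] [0.685 0.153]
scene blue 942 z [0.2029 0.2075 0.2099] mean [ 0.5774 -0.1656  0.2073] rect [ 577.6 -161.9] [138.   54.9] 68.06 ext [ 0.528 -0.235] [ 0.611 -0.099]
scene yellow 755 z [0.2048 0.2073 0.2094] mean [0.5724 0.1253 0.2074] rect [557.2 123.7] [ 54.6 136.9] 78.96 ext [0.494 0.097] [0.626 0.162]
scene knob 738 z [0.2463 0.2527 0.2544] mean [0.5378 0.1273 0.2517] rect [534.9 126.8] [47.8 52.1] 26.08 ext [0.509 0.101] [0.559 0.153]
scene pins 2923 z [0.192  0.2077 0.223 ] mean [0.6392 0.0465 0.2074] rect [577.5 102.2] [231.5 660. ] 12.57 ext [ 0.394 -0.236] [0.685 0.4  ]
scene red 937 z [0.0552 0.0852 0.0997] mean [0.545  0.1423 0.082 ] rect [484.8 255.1] [ 60.1 333.5] 25.93 ext [0.395 0.102] [0.573 0.397]
panel top 0.62 [0.6529 0.0085 0.0018]Traceback (most recent call last):
  File "<stdin>", line 17, in <module>
ValueError: it knows: panel, plunger
```

```bash
cat >> h.py <<'E'
from scipy.spatial.transform import Rotation as Ro
def tool():
    s=manip.get_state(); q=s['ee_rot']
    return s,Ro.from_quat([q[1],q[2],q[3],q[0]]).as_matrix()
C=np.array([.654,.005]); px=np.array([.990,-.139]); py=np.array([.139,.990])
YP=C-.035*px+.1*py; BP=C-.035*px-.1*py
def hb(phi): # blue hook dir, back-side normal
    d=-py*np.cos(phi)-px*np.sin(phi); n=px*np.cos(phi)-py*np.sin(phi); return d,n
def hy(phi): # yellow dir, inner/front side normal (push from)
    d=py*np.cos(phi)-px*np.sin(phi); n=-px*np.cos(phi)-py*np.sin(phi); return d,n
E
python3 - <<'E'
from h import *
s,R=tool(); print(R.round(3),s['position'])
for cam in ['scene','top']:
    im,W=cloud(cam)
    z=W[...,2]
    # height map coarse
    for x0 in np.arange(0,.85,.1):
        row=[]
        for y0 in np.arange(-.7,.4,.1):
            m=(W[...,0]>x0)&(W[...,0]<x0+.1)&(W[...,1]>y0)&(W[...,1]<y0+.1)
            row.append('%.2f'%z[m].max() if m.sum()>3 else ' -- ')
        print(cam,round(x0,1),row)
print('pins',YP,BP)
for phi in np.linspace(.24,1.57,6):
    d,n=hb(phi); print(round(phi,2),(BP+.12*d+.043*n).round(4))
for phi in np.linspace(1.57,0,6):
    d,n=hy(phi); print('y',round(phi,2),(YP+.12*d+.043*n).round(4))
E
```

```text
[[-0.     0.242 -0.97 ]
 [ 0.    -0.97  -0.242]
 [-1.    -0.    -0.   ]] [ 0.13935476 -0.55781621  0.30369364]
scene 0.0 ['0.07', '0.07', '0.00', '0.00', '0.01', '0.01', '0.01', '0.21', '0.01', '0.00', '0.00']
scene 0.1 ['0.12', '0.00', '0.00', '0.01', '0.00', '0.00', '0.20', '0.28', '0.01', '0.00', '0.00']
scene 0.2 ['0.12', '0.00', '0.00', '0.00', '0.01', '0.00', '0.29', '0.29', '0.00', '0.00', '0.00']
scene 0.3 ['0.12', '0.01', '0.00', '0.00', '0.00', '0.00', '0.00', '0.00', '0.00', '0.00', '0.21']
scene 0.4 ['0.00', '0.00', '0.10', '0.10', '0.00', '0.00', '0.00', '0.00', '0.22', '0.00', '0.21']
scene 0.5 ['0.12', '0.03', '0.03', '0.00', '0.22', '0.21', '0.21', '0.24', '0.26', '0.00', '0.00']
scene 0.6 ['0.12', '0.03', '0.03', '0.00', '0.00', '0.24', '0.24', '0.24', '0.24', '0.00', '0.00']
scene 0.7 ['0.12', '0.00', '0.00', '0.01', '0.00', '0.07', '0.07', '0.07', '0.07', '0.00', '0.00']
scene 0.8 ['0.00', '0.00', '0.06', '0.06', '0.06', '0.00', '0.00', '0.00', '0.00', '0.00', '-0.00']
top 0.0 [' -- ', ' -- ', ' -- ', ' -- ', ' -- ', ' -- ', ' -- ', ' -- ', ' -- ', ' -- ', ' -- ']

[... 396 characters left out ...]
['0.00', '0.03', '0.03', '0.01', '0.22', '0.21', '0.21', '0.21', '0.26', '0.01', '0.01']
top 0.6 ['0.00', '0.03', '0.03', '0.01', '0.01', '0.24', '0.24', '0.24', '0.24', '0.01', '0.00']
top 0.7 ['0.00', '0.01', '0.01', '0.01', '0.01', '0.07', '0.07', '0.07', '0.07', '0.01', '0.01']
top 0.8 ['0.01', '0.00', '0.06', '0.07', '0.06', '0.00', '0.01', '0.01', '0.01', '0.01', '0.08']
pins [0.63325  0.108865] [ 0.60545  -0.089135]
0.24 [ 0.6009 -0.2165]
0.51 [ 0.5676 -0.2108]
0.77 [ 0.537  -0.1966]
1.04 [ 0.5111 -0.1748]
1.3 [ 0.4919 -0.147 ]
1.57 [ 0.4807 -0.1151]
y 1.57 [0.5085 0.0831]
y 1.26 [0.5066 0.1229]
y 0.94 [0.5171 0.1613]
y 0.63 [0.539  0.1946]
y 0.31 [0.5701 0.2195]
y 0.0 [0.6074 0.2336]
```

play_rows([
  [1, 0, 0, 0, 0.9167],
  [1, 0, 0, 0, 0.9167],
  [1, 0, 0, 0, 0.9167],
  [1, 0, 0, 0, 0.9167],
  [1, 0, 0, 0, 0],
], newtons=30)

```text
clock: 0.95
position: [0.1394, -0.5579, 0.304]
ee_rot: [-0.049, 0.705, -0.049, -0.705]
contact_force: [0.0, -0.0, 1.0]
width: 0.0124
```

```bash
cat >> h.py <<'E'
def st():
    s,R=tool(); p=s['position']; e=p[:2]-C
    print('t',round(s['clock'],2),'panel XY',round(e@px,4),round(e@py,4),'z',p[2].round(4),'toolY',R[:2,1].round(3),'q',s['qpos'].round(2),'F',s['contact_force'].round(1),'w',round(s['width'],4))
E
python3 -c "
from h import *
st()"
```

```text
t 0.95 panel XY -0.4313 -0.6288 z 0.304 toolY [-0.139 -0.99 ] q [-1.45  0.28  1.5   0.    1.36  0.26] F [ 0. -0.  1.] w 0.0124
```

play_rows([
  [1, 0, -0.64, -0.72, 0],
  [1, 0, -0.64, -0.72, 0],
  [1, 0, -0.64, -0.72, 0],
  [1, 0, -0.64, -0.72, 0],
  [1, 0, -0.64, -0.72, 0],
  [1, 0, -0.64, -0.72, 0],
  [1, 0, -0.64, -0.72, 0],
  [1, 0, -0.64, -0.72, 0],
  [1, 0, -0.64, -0.72, 0],
  [1, 0, -0.64, -0.72, 0],
  [1, 0, -0.64, -0.72, 0],
  [1, 0, -0.64, -0.72, 0],
  [1, 0, -0.64, -0.72, 0],
  [1, 0, -0.64, -0.72, 0],
  [1, 0, -0.64, -0.72, 0],
  [1, 0, -0.64, -0.72, 0],
  [1, 0, -0.64, -0.72, 0],
  [1, 0, -0.64, -0.72, 0],
  [1, 0, -0.64, -0.72, 0],
  [1, 0, -0.64, -0.72, 0],
])

```text
clock: 2.95
position: [0.6214, -0.2368, 0.3039]
ee_rot: [0.048, -0.705, 0.048, 0.705]
contact_force: [0.3, -1.1, -0.0]
width: 0.0001
```

```bash
python3 -c "
from h import *
st()
im,W=cloud('top'); cv2.imwrite('pics/t1.png',im[:,:,::-1])
im,d=manip.get_image('wrist'); cv2.imwrite('pics/w1.png',im[:,:,::-1])
st()"
```

```text
t 2.95 panel XY 0.0013 -0.2439 z 0.3039 toolY [-0.136 -0.991] q [-0.47  0.41  1.3  -0.    1.43  1.24] F [ 0.3 -1.1 -0. ] w 0.0001
t 3.05 panel XY 0.0029 -0.2422 z 0.3033 toolY [-0.133 -0.991] q [-0.47  0.41  1.3   0.    1.43  1.24] F [-0.5  0.3 -0.1] w -0.0005
```

View pics/w1.png

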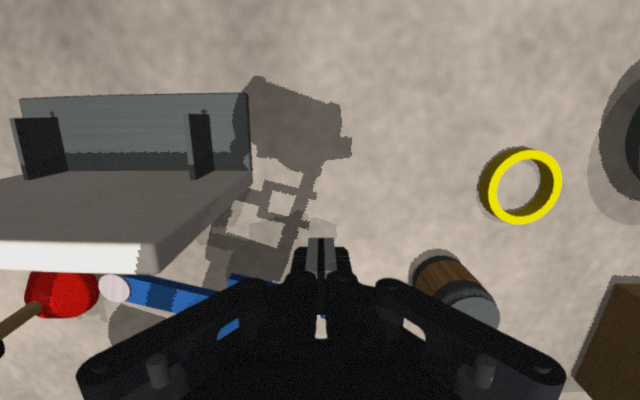

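View pics/t1.png

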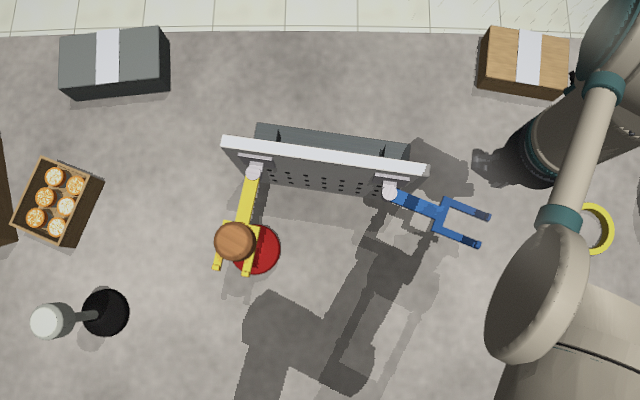

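play_rows([
  [1, 0.7, 0, 0, 0],
  [1, 0.7, 0, 0, 0],
  [1, 0, -0.25, 0.43, 0],
  [1, 0, -0.25, 0.43, 0],
  [1, 0, 0, 0, 0],
])

```text
clock: 3.55
position: [0.5952, -0.2186, 0.2619]
ee_rot: [0.049, -0.705, 0.049, 0.706]
contact_force: [-0.3, 0.4, -0.4]
width: -0.0001
```

```bash
python3 -c "
from h import *
st()
im,W=cloud('top'); cv2.imwrite('pics/t2.png',im[100:300,200:600,::-1].repeat(2,0).repeat(2,1))
for k in range(20):
  p=-.095+.0333+.0665*k; print([1,0,round(-.2817*np.sin(p),2),round(.2817*np.cos(p),2),0],end=', ')
"
```

```text
t 3.55 panel XY -0.0271 -0.2295 z 0.2619 toolY [-0.137 -0.991] q [-0.46  0.39  1.44 -0.    1.32  1.25] F [-0.3  0.4 -0.4] w -0.0001
[1, 0, np.float64(0.02), np.float64(0.28), 0], [1, 0, np.float64(-0.0), np.float64(0.28), 0], [1, 0, np.float64(-0.02), np.float64(0.28), 0], [1, 0, np.float64(-0.04), np.float64(0.28), 0], [1, 0, np.float64(-0.06), np.float64(0.28), 0], [1, 0, np.float64(-0.08), np.float64(0.27), 0], [1, 0, np.float64(-0.09), np.float64(0.27), 0], [1, 0, np.float64(-0.11), np.float64(0.26), 0], [1, 0, np.float64(-0.13), np.float64(0.25), 0], [1, 0, np.float64(-0.14), np.float64(0.24), 0], [1, 0, np.float64(-0.16), np.float64(0.23), 0], [1, 0, np.float64(-0.17), np.float64(0.22), 0], [1, 0, np.float64(-0.19), np.float64(0.21), 0], [1, 0, np.float64(-0.2), np.float64(0.2), 0], [1, 0, np.float64(-0.22), np.float64(0.18), 0], [1, 0, np.float64(-0.23), np.float64(0.17), 0], [1, 0, np.float64(-0.24), np.float64(0.15), 0], [1, 0, np.float64(-0.25), np.float64(0.14), 0], [1, 0, np.float64(-0.26), np.float64(0.12), 0], [1, 0, np.float64(-0.26), np.float64(0.1), 0],
```

View pics/t2.png

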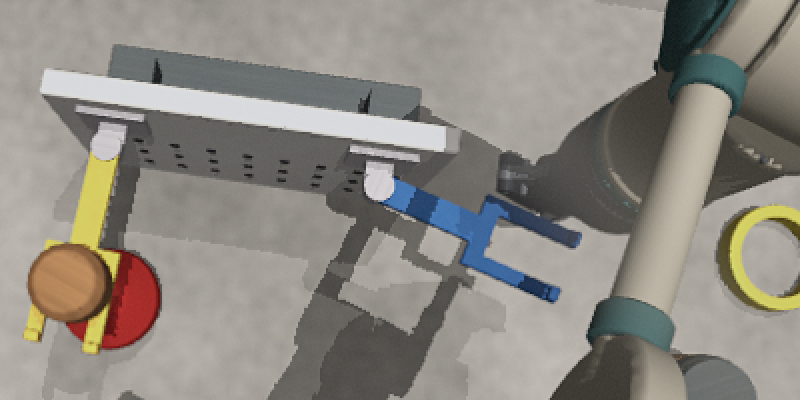

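```bash
cat >> h.py <<'E'
def proj(n,P):
    m=manip.camera_model(n)
    return cv2.projectPoints(np.array(P,float).reshape(-1,3),cv2.Rodrigues(m['R'])[0],m['t'],m['mtx'],np.array([m['k1'],0,0,0,0.]))[0][:,0].round(1)
E
python3 -c "
from h import *
s,R=tool(); p=s['position']
for c in ['top','scene']: print(c,proj(c,[p,p+[0,0,-.073]]))
im,W=cloud('scene'); cv2.imwrite('pics/s2.png',im[50:250,150:500,::-1].repeat(2,0).repeat(2,1))
"
```

```text
top [[491.9 192.8]
 [474.9 201.4]]
scene [[196.4  93.7]
 [206.  126.1]]
```

View pics/s2.png

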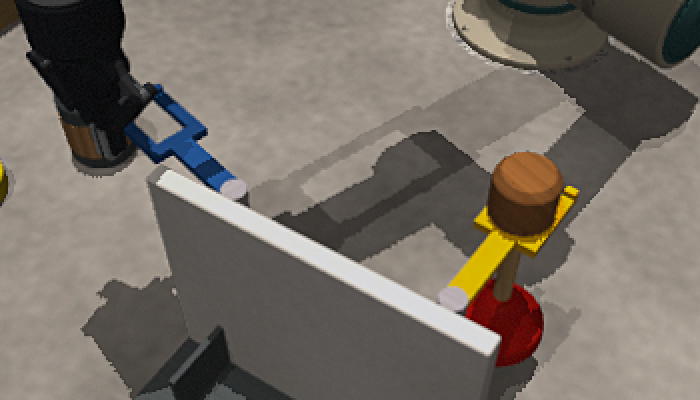

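play_rows([
  [1, 0, 0.02, 0.28, 0],
  [1, 0, 0, 0.28, 0],
  [1, 0, -0.02, 0.28, 0],
  [1, 0, -0.04, 0.28, 0],
  [1, 0, -0.06, 0.28, 0],
  [1, 0, -0.08, 0.27, 0],
  [1, 0, -0.09, 0.27, 0],
  [1, 0, -0.11, 0.26, 0],
  [1, 0, -0.13, 0.25, 0],
  [1, 0, -0.14, 0.24, 0],
  [1, 0, -0.16, 0.23, 0],
  [1, 0, -0.17, 0.22, 0],
  [1, 0, -0.19, 0.21, 0],
  [1, 0, -0.2, 0.2, 0],
  [1, 0, -0.22, 0.18, 0],
  [1, 0, -0.23, 0.17, 0],
  [1, 0, -0.24, 0.15, 0],
])

```text
clock: 5.35
position: [0.4849, -0.1404, 0.2619]
ee_rot: [0.049, -0.705, 0.049, 0.705]
contact_force: [0.9, -0.7, 0.2]
width: -0.0001
```

```bash
cat >> h.py <<'E'
def blue():
    im,W=cloud('top'); H=hsv(im); h,s,v=[H[...,i].astype(int) for i in range(3)]; z=W[...,2]
    P=W[(h>100)&(h<125)&(s>120)&(z>.198)&(z<.213)&(abs(W[...,1])<.3)]
    print('blue',len(P),cv2.minAreaRect(P[:,:2].astype(np.float32)*1000) if len(P)>5 else '')
    return im
E
python3 -c "
from h import *
st()
im=blue(); cv2.imwrite('pics/t3.png',im[100:300,200:600,::-1].repeat(2,0).repeat(2,1))
"
```

```text
t 5.35 panel XY -0.1472 -0.1675 z 0.2619 toolY [-0.139 -0.99 ] q [-0.42  0.2   1.72 -0.    1.22  1.29] F [ 0.9 -0.7  0.2] w -0.0001
blue 1408 ((527.605224609375, -93.76860046386719), (140.3922882080078, 53.58919906616211), 4.892798900604248)
```

View pics/t3.png

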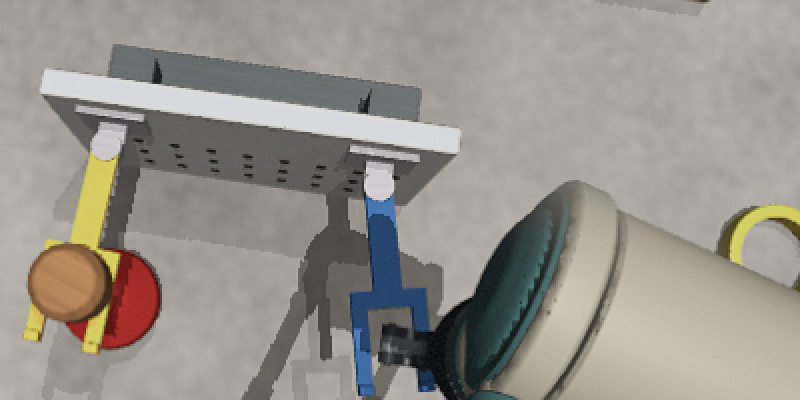

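play_rows([
  [1, 0, -0.23, 0.12, 0],
  [1, 0, -0.23, 0.1, 0],
  [1, 0, -0.2, 0.07, 0],
  [1, 0, -0.15, 0.03, 0],
  [1, 0, -0.07, 0, 0],
  [1, 0, 0, 0, 0],
])

```text
clock: 6.0
position: [0.4793, -0.1131, 0.2618]
ee_rot: [0.049, -0.705, 0.049, 0.706]
contact_force: [-0.1, 0.2, 0.4]
width: 0.0002
```

```bash
python3 -c "
from h import *
st()
im=blue(); cv2.imwrite('pics/t4.png',im[100:300,200:600,::-1].repeat(2,0).repeat(2,1))
"
```

```text
t 6.0 panel XY -0.1566 -0.1412 z 0.2618 toolY [-0.138 -0.99 ] q [-0.37  0.18  1.74  0.    1.22  1.34] F [-0.1  0.2  0.4] w 0.0002
blue 1336 ((527.8299560546875, -77.94635009765625), (53.45123291015625, 141.14703369140625), 78.94957733154297)
```

View pics/t4.png

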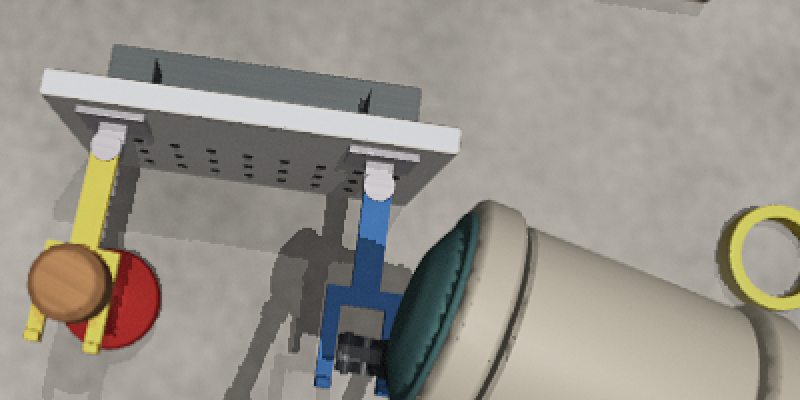

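play_rows([
  [1, 0, -0.07, 0, 0],
  [1, 0, -0.07, 0, 0],
  [1, 0, 0, 0, 0],
])

```text
clock: 6.35
position: [0.4797, -0.1118, 0.2619]
ee_rot: [0.047, -0.705, 0.051, 0.706]
contact_force: [-2.7, -8.7, -0.3]
width: -0.0002
```

```bash
cat >> h.py <<'E'
def binned(color,lim=None):
    im,W=cloud('top'); H=hsv(im); h,s,v=[H[...,i].astype(int) for i in range(3)]; z=W[...,2]
    c=((h>100)&(h<125)&(s>120)) if color=='blue' else ((h>20)&(h<32)&(s>150))
    P=W[c&(z>.202)&(z<.212)&(abs(W[...,1])<.3)&(W[...,0]>.4)][:,:2]-C
    A=np.c_[P@px,P@py]
    for x in np.arange(-.19,-.02,.01):
        y=A[(A[:,0]>=x)&(A[:,0]<x+.01),1]
        if len(y)>4: print(round(x+.005,3),len(y),'min %.1f max %.1f mid %.1f'%(y.min()*1e3,y.max()*1e3,(y.min()+y.max())*500))
    return im
E
python3 -c "
from h import *
st()
im=binned('blue');binned('yellow')
# panel edges refit
im,W=cloud('top');H=hsv(im); z=W[...,2]
P=W[(H[...,1]<40)&(abs(z-.235)<.006)&(W[...,0]>.6)&(W[...,0]<.7)&(abs(W[...,1])<.17)][:,:2]
u,s,vt=np.linalg.svd(P-P.mean(0)); print(vt[0],P.mean(0))
"
```

```text
t 6.35 panel XY -0.1563 -0.1399 z 0.2619 toolY [-0.138 -0.99 ] q [-0.37  0.18  1.74 -0.01  1.22  1.34] F [-2.7 -8.7 -0.3] w -0.0002
-0.175 43 min -117.3 max -72.4 mid -94.9
-0.165 54 min -82.8 max -72.3 mid -77.5
-0.155 55 min -82.9 max -72.2 mid -77.6
-0.145 55 min -82.9 max -72.4 mid -77.6
-0.135 55 min -82.8 max -72.2 mid -77.5
-0.125 122 min -117.6 max -72.3 mid -95.0
-0.115 212 min -118.9 max -72.4 mid -95.7
-0.105 99 min -109.0 max -89.2 mid -99.1
-0.095 95 min -108.8 max -88.9 mid -98.9
-0.085 96 min -108.4 max -89.3 mid -98.8
-0.075 95 min -108.4 max -88.9 mid -98.7
-0.065 94 min -108.5 max -89.4 mid -98.9
-0.055 95 min -108.6 max -89.0 mid -98.8
-0.045 41 min -108.9 max -88.9 mid -98.9
-0.185 5 min 81.6 max 125.3 mid 103.5
-0.175 10 min 80.8 max 124.1 mid 102.5
-0.165 41 min 80.1 max 131.8 mid 105.9
-0.155 15 min 79.6 max 132.9 mid 106.3
-0.125 7 min 78.2 max 85.0 mid 81.6
-0.115 9 min 77.7 max 130.0 mid 103.9
-0.095 6 min 93.5 max 94.6 mid 94.1
-0.075 6 min 92.5 max 93.3 mid 92.9
-0.055 7 min 91.7 max 92.5 mid 92.1
-0.045 7 min 91.3 max 109.1 mid 100.2
[0.13766418 0.99047896] [0.65170241 0.00476796]
```

play_rows([
  [1, 0, 0.25, 0, 0],
  [1, 0, 0.2, 0, 0],
  [1, -1, 0, 0, 0],
  [1, -1, 0, 0, 0],
  [0, -1, 0, 0, 0],
  [0, 0, -0.95, -0.06, 0],
  [0, 0, -0.95, -0.06, 0],
  [0, 0, -0.95, -0.06, 0],
  [0, 0, -0.95, -0.06, 0],
  [0, 0, -0.95, -0.06, 0],
  [0, 0, -0.95, -0.06, 0],
  [0, 0, -0.95, -0.06, 0],
  [0, 0, -0.95, -0.06, 0],
  [0, 0, -0.95, -0.06, 0],
  [0, 0, 0, 0, 0],
  [0, 0, 0, 0, 0],
])

```text
clock: 8.1
position: [0.5297, 0.1292, 0.3516]
ee_rot: [0.049, -0.705, 0.049, 0.706]
contact_force: [0.2, -0.1, -0.3]
width: 0.0857
```

```bash
python3 -c "
from h import *
st()
im,W=cloud('wrist'); cv2.imwrite('pics/w5.png',im[:,:,::-1])
H=hsv(im);h,s,v=[H[...,i].astype(int) for i in range(3)];z=W[...,2]
P=W[(h<22)&(s>60)&(z>.24)&(z<.262)&(W[...,0]>.4)]
A=P[:,:2]-C;A=np.c_[A@px,A@py]*1000
print(len(P),A.min(0),A.max(0),A.mean(0),np.median(P[:,2]), cv2.minEnclosingCircle(A.astype(np.float32)))
im,W=cloud('scene'); cv2.imwrite('pics/s5.png',im[50:250,150:500,::-1].repeat(2,0).repeat(2,1))
binned('blue')
"
```

```text
t 8.1 panel XY -0.1403 0.1057 z 0.3516 toolY [-0.138 -0.99 ] q [ 0.11  0.21  1.48 -0.    1.45  1.82] F [ 0.2 -0.1 -0.3] w 0.0857
4933 [-164.10125214   77.79918747] [-111.75275338  130.59924678] [-134.44048723  104.31852272] 0.2532239437687865 ((-138.27056884765625, 104.29708099365234), 26.882474899291992)
-0.185 5 min -119.5 max -83.0 mid -101.3
-0.175 62 min -124.8 max -72.3 mid -98.6
-0.165 110 min -125.1 max -72.3 mid -98.7
-0.155 109 min -125.4 max -72.3 mid -98.9
-0.145 108 min -125.2 max -72.5 mid -98.9
-0.135 109 min -125.5 max -72.2 mid -98.9
-0.125 167 min -125.4 max -72.4 mid -98.9
-0.115 243 min -125.5 max -72.2 mid -98.9
-0.105 99 min -108.7 max -89.2 mid -98.9
-0.095 95 min -108.8 max -89.0 mid -98.9
-0.085 96 min -108.7 max -89.1 mid -98.9
-0.075 96 min -108.5 max -89.1 mid -98.8
-0.065 95 min -108.6 max -89.1 mid -98.8
-0.055 91 min -108.3 max -89.2 mid -98.7
-0.045 44 min -109.0 max -89.0 mid -99.0
```

View pics/w5.png

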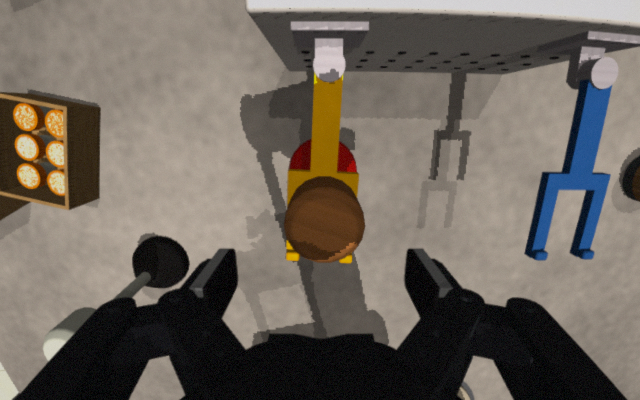

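View pics/s5.png

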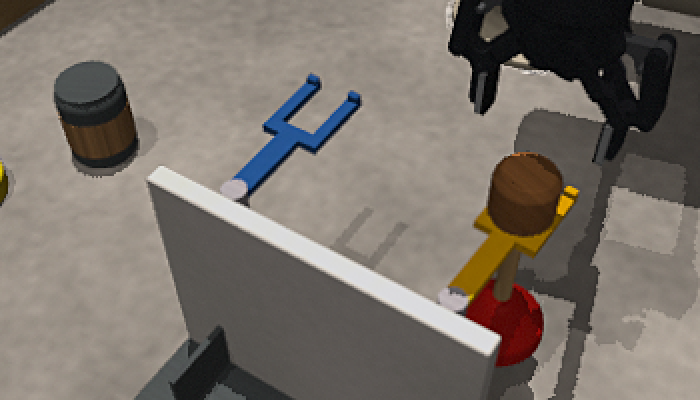

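play_rows([
  [0, 0, 0.05, -0.07, 0],
  [0, 0.74, 0, 0, 0],
  [0, 0.74, 0, 0, 0],
  [0, 0.74, 0, 0, 0],
  [0, 0, 0, 0, 0],
  [1, 0, 0, 0, 0],
  [1, 0, 0, 0, 0],
  [1, 0, 0, 0, 0],
  [1, 0, 0, 0, 0],
  [1, 0, 0, 0, 0],
  [1, 0, 0, 0, 0],
], newtons=40)

```text
clock: 9.35
position: [0.5324, 0.1271, 0.287]
ee_rot: [-0.049, 0.707, -0.049, -0.704]
contact_force: [-0.2, -0.8, 6.3]
width: 0.0527
```

```bash
python3 -c "
from h import *
st()
im,W=cloud('scene'); cv2.imwrite('pics/s6.png',im[50:250,150:500,::-1].repeat(2,0).repeat(2,1))
"
```

```text
t 9.35 panel XY -0.1374 0.1039 z 0.287 toolY [-0.139 -0.99 ] q [ 0.11  0.24  1.59 -0.    1.3   1.82] F [-0.2 -0.8  6.3] w 0.0527
```

View pics/s6.png

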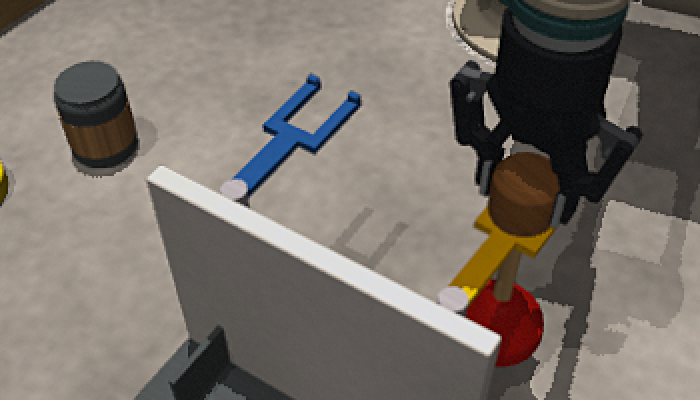

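play_rows([
  [1, -0.2, 0, 0, 0],
  [1, -0.3, 0, 0, 0],
  [1, -0.3, 0, 0, 0],
  [1, 0, 0, 0, 0],
  [1, 0, 0, 0, 0],
])

```text
clock: 9.9
position: [0.5316, 0.1273, 0.3095]
ee_rot: [-0.049, 0.706, -0.049, -0.705]
contact_force: [0.7, -0.6, -2.2]
width: 0.0528
```

```bash
python3 -c "
from h import *
st()
im,W=cloud('scene'); cv2.imwrite('pics/s7.png',im[50:250,150:500,::-1].repeat(2,0).repeat(2,1))
"
```

```text
t 9.9 panel XY -0.1381 0.1041 z 0.3095 toolY [-0.139 -0.99 ] q [ 0.11  0.23  1.56 -0.    1.36  1.82] F [ 0.7 -0.6 -2.2] w 0.0528
```

View pics/s7.png

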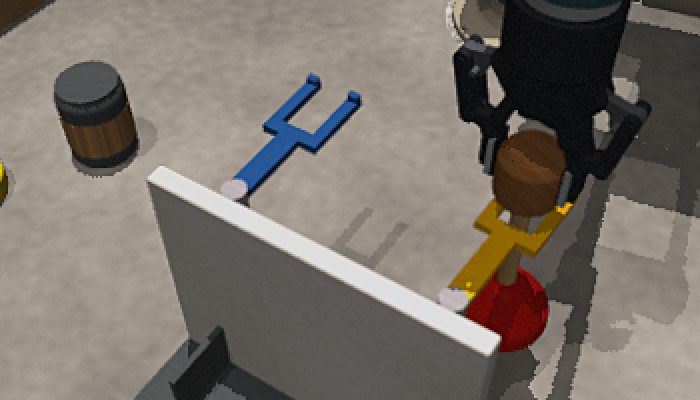

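play_rows([
  [1, 0, -0.02, 0.3, 0],
  [1, 0, -0.03, 0.5, 0],
  [1, 0, -0.03, 0.5, 0],
  [1, 0, -0.03, 0.5, 0],
  [1, 0, -0.03, 0.5, 0],
  [1, 0, -0.02, 0.4, 0],
  [1, 0, 0, 0.3, 0],
  [1, 0, 0, 0, 0],
  [1, 0, 0, 0, 0],
])

```text
clock: 10.85
position: [0.4434, 0.1445, 0.3095]
ee_rot: [-0.049, 0.706, -0.049, -0.705]
contact_force: [1.1, 0.3, -2.5]
width: 0.053
```

```bash
python3 -c "
from h import *
st()
im,W=cloud('scene'); cv2.imwrite('pics/s8.png',im[50:250,150:500,::-1].repeat(2,0).repeat(2,1))
im,W=cloud('wrist'); cv2.imwrite('pics/w8.png',im[:,:,::-1])
"
```

```text
t 10.85 panel XY -0.2278 0.1089 z 0.3095 toolY [-0.139 -0.99 ] q [ 0.17  0.11  1.71 -0.    1.32  1.88] F [ 1.1  0.3 -2.5] w 0.053
```

View pics/s8.png

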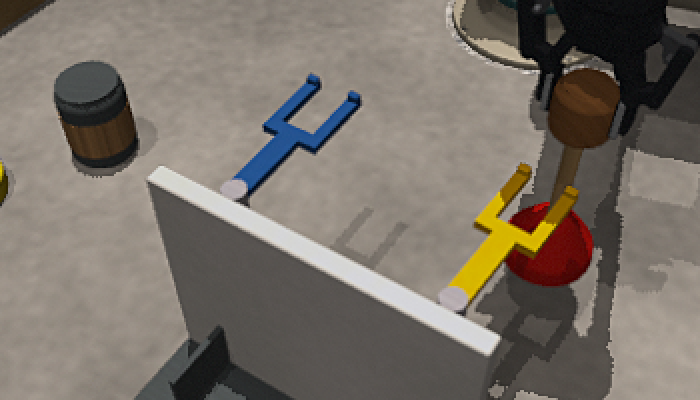

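View pics/w8.png

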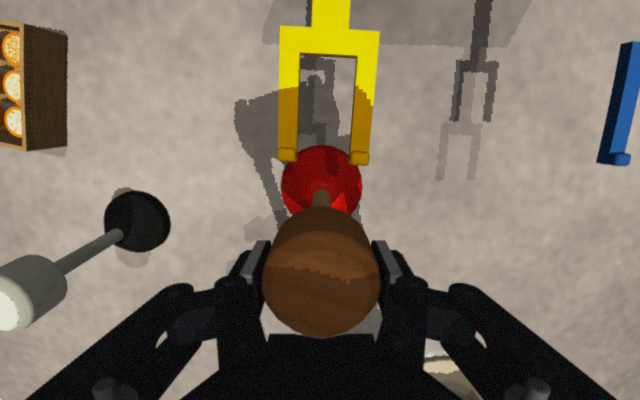

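play_rows([
  [1, 0, 0.3, 0, 0],
  [1, 0, 0.6, 0, 0],
  [1, 0, 0.9, 0, 0],
  [1, 0, 0.9, 0, 0],
  [1, 0, 0.9, 0, 0],
  [1, 0, 0.9, 0, 0],
  [1, 0, 0.9, 0, 0],
  [1, 0, 0.7, 0, 0],
  [1, 0, 0.5, 0, 0],
  [1, 0, 0.33, 0, 0],
  [1, 0, 0, 0, 0],
  [1, 0, 0, 0, 0],
  [1, 0, 0, 0, 0],
])

```text
clock: 12.25
position: [0.4143, -0.0609, 0.3092]
ee_rot: [0.049, -0.705, 0.049, 0.705]
contact_force: [-0.6, 0.4, -2.5]
width: 0.0528
```

```bash
cat >> h.py <<'E'
def plung(cams=('scene','top','wrist')):
    for c in cams:
        im,W=cloud(c); H=hsv(im);h,s,v=[H[...,i].astype(int) for i in range(3)];z=W[...,2]
        cv2.imwrite('pics/last_%s.png'%c,im[:,:,::-1])
        near=(np.hypot(W[...,0]-.5,W[...,1])<.3)
        def f(P):
            A=P[:,:2]-C; return np.c_[A@px,A@py]*1000
        P=W[near&((h<4)|(h>175))&(s>170)&(z<.15)]
        if len(P)>20:
            A=f(P)
            # fit cup side: circle radius 45 to lower points / report ext
            print(c,'cup',len(P),'z',P[:,2].min().round(3),P[:,2].max().round(3),'X',A[:,0].min().round(1),A[:,0].max().round(1),'Y',A[:,1].min().round(1),A[:,1].max().round(1))
        P=W[near&(h>3)&(h<25)&(s>50)&(z>.235)&(z<.3)]
        if len(P)>20:
            A=f(P); print(c,'knob',len(P),'z',np.percentile(P[:,2],[1,99]).round(4),cv2.minEnclosingCircle(A.astype(np.float32)))
        P=W[near&(h>8)&(h<28)&(s>30)&(z>.13)&(z<.2)]
        if len(P)>20:
            A=f(P)
            for a,b in [(.13,.15),(.15,.17),(.17,.2)]:
                k=(P[:,2]>a)&(P[:,2]<b)
                if k.sum()>3: print(c,'stick',a,k.sum(),A[k].mean(0).round(1),A[k].std(0).round(1))
E
python3 -c "
from h import *
st()
plung()
"
```

```text
t 12.25 panel XY -0.2281 -0.0986 z 0.3092 toolY [-0.138 -0.99 ] q [-0.31  0.03  1.79  0.    1.32  1.4 ] F [-0.6  0.4 -2.5] w 0.0528
scene cup 1167 z 0.001 0.125 X -320.9 -184.0 Y -192.3 -54.4
scene knob 814 z [0.2353 0.2868] ((-227.9115753173828, -94.03204345703125), 32.346195220947266)
scene stick 0.13 60 [-220.5  -95.7] [30.3  7.7]
scene stick 0.15 51 [-220.5  -94.5] [32.8  8.1]
scene stick 0.17 121 [-207.  -68.] [44.7 69.7]
top cup 564 z 0.079 0.115 X -240.5 -187.7 Y -130.6 -54.4
wrist cup 3917 z 0.076 0.124 X -257.1 -185.7 Y -139.9 -57.2
wrist knob 12350 z [0.2379 0.2937] ((-225.9638671875, -97.6687240600586), 60.1226921081543)
wrist stick 0.13 101 [-223.2  -97.9] [1.4 4.3]
wrist stick 0.15 117 [-223.   -97.9] [1.3 4. ]
wrist stick 0.17 102 [-151.1   50.1] [42.8 71. ]
```

View pics/last_scene.png

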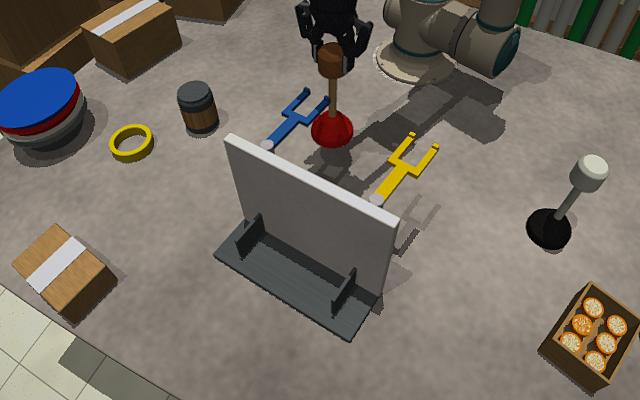

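View pics/last_wrist.png

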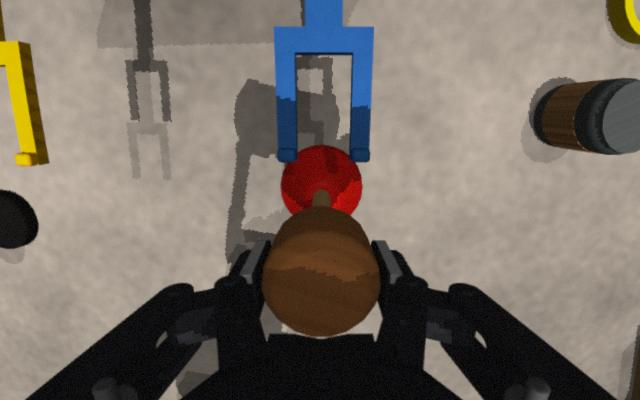

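play_rows([
  [1, 0, 0.01, -0.3, 0],
  [1, 0, 0, -0.4, 0],
  [1, 0, 0, -0.5, 0],
  [1, 0, 0, -0.5, 0],
  [1, 0, 0, -0.5, 0],
  [1, 0, 0, -0.4, 0],
  [1, 0, 0, -0.3, 0],
  [1, 0, 0, -0.1, 0],
  [1, 0, 0, 0, 0],
  [1, 0, 0, 0, 0],
])

```text
clock: 13.4
position: [0.5028, -0.0741, 0.3092]
ee_rot: [0.049, -0.705, 0.049, 0.706]
contact_force: [-1.0, 0.1, -2.0]
width: 0.0528
```

```bash
python3 -c "
from h import *
st()
plung(['scene'])
im=binned('blue')
"
```

```text
t 13.4 panel XY -0.1387 -0.0993 z 0.3092 toolY [-0.139 -0.99 ] q [-0.28  0.17  1.63 -0.    1.34  1.43] F [-1.   0.1 -2. ] w 0.0528
scene cup 1080 z -0.001 0.124 X -220.7 -101.7 Y -194.1 -55.4
scene knob 853 z [0.2354 0.2772] ((-77.8143310546875, -58.847633361816406), 97.15266418457031)
scene stick 0.13 67 [-130.8  -94.8] [24.9  5. ]
scene stick 0.15 65 [-132.6  -96.4] [18.2  7.5]
scene stick 0.17 45 [-114.1  -10.9] [ 36.3 103.3]
```

View pics/last_scene.png

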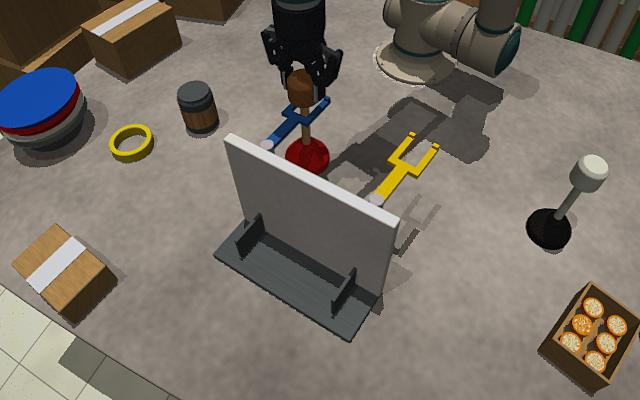

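Inserted in the slot with the stick between prongs; no contact force. Lower it.

play_rows([
  [1, 0.25, 0, 0, 0],
  [1, 0.25, 0, 0, 0],
  [1, 0.2, 0, 0, 0],
  [1, 0.05, 0, 0, 0],
  [1, 0, 0, 0, 0],
  [1, 0, 0, 0, 0],
])

```text
clock: 14.1
position: [0.5028, -0.0741, 0.2871]
ee_rot: [0.049, -0.705, 0.049, 0.706]
contact_force: [-3.0, -0.2, 3.7]
width: 0.0525
```

play_rows([
  [0.6, 0, 0, 0, 0],
  [0.3, 0, 0, 0, 0],
  [0, 0, 0, 0, 0],
  [0, 0, 0, 0, 0],
  [0, 0, 0, 0, 0],
])

```text
clock: 14.6
position: [0.5036, -0.0743, 0.2866]
ee_rot: [-0.049, 0.705, -0.049, -0.705]
contact_force: [-0.6, 0.1, 0.2]
width: 0.0853
```

```bash
python3 -c "
from h import *
st()
plung(['scene','wrist'])
"
```

```text
t 14.6 panel XY -0.1379 -0.0994 z 0.2866 toolY [-0.139 -0.99 ] q [-0.28  0.19  1.67 -0.    1.28  1.43] F [-0.6  0.1  0.2] w 0.0853
scene cup 788 z -0.003 0.102 X -212.2 -110.5 Y -181.2 -55.1
scene knob 687 z [0.2353 0.2555] ((-75.35399627685547, -63.13435745239258), 103.62995910644531)
scene stick 0.13 67 [-134.9  -95.3] [3.5 3.8]
scene stick 0.15 62 [-134.5  -95.4] [2.9 4.1]
scene stick 0.17 30 [-111.8   45.6] [44.7 99.6]
wrist cup 1381 z 0.057 0.132 X -145.4 -11.3 Y -140.7 88.6
wrist knob 11940 z [0.2363 0.298 ] ((-131.46514892578125, -98.83832550048828), 73.5395736694336)
wrist stick 0.13 579 [-9.9 -9.3] [ 0.4 85.4]
wrist stick 0.15 522 [ -9.8 -27.5] [ 0.4 71. ]
wrist stick 0.17 988 [-20.4 -19.4] [35.4 72. ]
```

View pics/last_wrist.png

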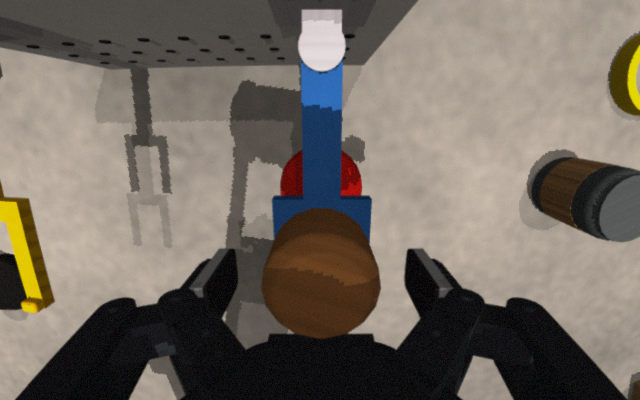

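View pics/last_scene.png

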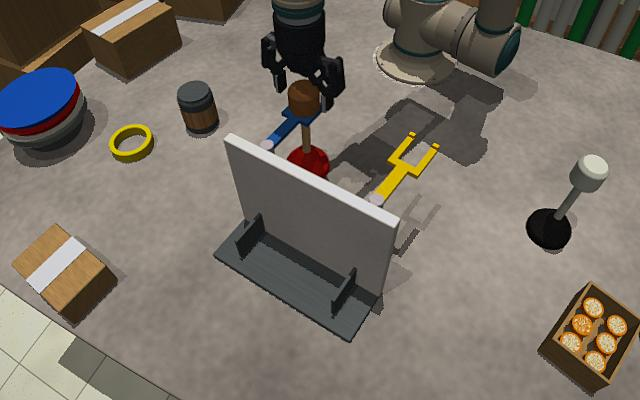

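play_rows([
  [0, -0.5, 0, 0, 0],
  [0, -0.9, 0, 0, 0],
  [0, -0.93, 0, 0, 0],
  [1, 0, -0.85, 0.11, 0],
  [1, 0, -0.85, 0.11, 0],
  [1, 0, -0.85, 0.11, 0],
  [1, 0, -0.85, 0.11, 0],
  [1, 0, -0.85, 0.11, 0],
  [1, 0, -0.85, 0.11, 0],
  [1, 0, 0, 0, 0],
  [1, 0, 0, 0, 0],
  [1, 0, 0, 0, 0],
], newtons=30)

```text
clock: 15.9
position: [0.505, 0.0794, 0.3566]
ee_rot: [-0.049, 0.705, -0.05, -0.705]
contact_force: [-0.7, -0.5, -0.4]
width: 0.0004
```

```bash
python3 -c "
from h import *
st()
plung(['top'])
im=binned('yellow')
"
```

```text
t 15.9 panel XY -0.1578 0.0529 z 0.3566 toolY [-0.139 -0.99 ] q [ 0.02  0.15  1.54 -0.    1.45  1.73] F [-0.7 -0.5 -0.4] w 0.0004
top cup 665 z 0.057 0.097 X -184.2 -103.8 Y -132.0 -55.2
top knob 1261 z [0.242  0.2566] ((-141.70449829101562, -98.62639617919922), 26.855690002441406)
```

View pics/last_top.png

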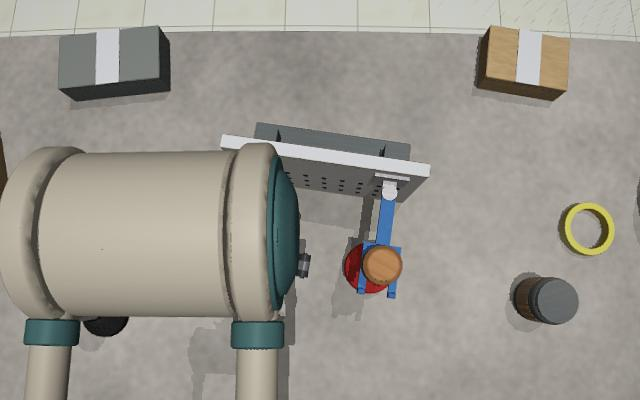

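play_rows([
  [1, 0.79, 0, 0, 0],
  [1, 0.79, 0, 0, 0],
  [1, 0.79, 0, 0, 0],
  [1, 0.79, 0, 0, 0],
  [1, 0, 0, 0, 0],
])

```text
clock: 16.5
position: [0.5031, 0.0792, 0.259]
ee_rot: [0.049, -0.703, 0.05, 0.708]
contact_force: [-0.4, 0.6, 0.3]
width: -0.0001
```

```bash
python3 -c "
from h import *
st()
print([[1,0,float(round(-.286*np.sin(t),2)),float(round(-.286*np.cos(t),2)),0] for t in 1.944-.033-.066*np.arange(24)])
im,W=cloud('scene'); cv2.imwrite('pics/s9.png',im[50:250,150:500,::-1].repeat(2,0).repeat(2,1))
"
```

```text
t 16.5 panel XY -0.1597 0.0525 z 0.259 toolY [-0.14 -0.99] q [ 0.02  0.21  1.71 -0.    1.23  1.73] F [-0.4  0.6  0.3] w -0.0001
[[1, 0, -0.27, 0.1, 0], [1, 0, -0.28, 0.08, 0], [1, 0, -0.28, 0.06, 0], [1, 0, -0.28, 0.04, 0], [1, 0, -0.29, 0.02, 0], [1, 0, -0.29, 0.0, 0], [1, 0, -0.29, -0.02, 0], [1, 0, -0.28, -0.03, 0], [1, 0, -0.28, -0.05, 0], [1, 0, -0.28, -0.07, 0], [1, 0, -0.27, -0.09, 0], [1, 0, -0.26, -0.11, 0], [1, 0, -0.26, -0.12, 0], [1, 0, -0.25, -0.14, 0], [1, 0, -0.24, -0.16, 0], [1, 0, -0.23, -0.17, 0], [1, 0, -0.22, -0.19, 0], [1, 0, -0.2, -0.2, 0], [1, 0, -0.19, -0.21, 0], [1, 0, -0.17, -0.23, 0], [1, 0, -0.16, -0.24, 0], [1, 0, -0.14, -0.25, 0], [1, 0, -0.13, -0.26, 0], [1, 0, -0.11, -0.26, 0]]
```

View pics/s9.png

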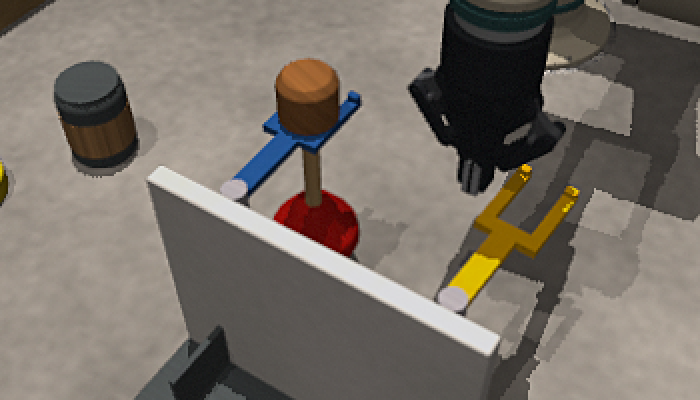

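Gripper is just inside the yellow fork, the red plunger hangs on blue. Sweep.

play_rows([
  [1, 0, -0.27, 0.08, 0],
  [1, 0, -0.28, 0.06, 0],
  [1, 0, -0.28, 0.04, 0],
  [1, 0, -0.28, 0.03, 0],
  [1, 0, -0.29, 0.02, 0],
  [1, 0, -0.29, 0, 0],
  [1, 0, -0.29, -0.02, 0],
  [1, 0, -0.28, -0.03, 0],
  [1, 0, -0.28, -0.05, 0],
  [1, 0, -0.28, -0.07, 0],
  [1, 0, -0.27, -0.09, 0],
  [1, 0, -0.26, -0.11, 0],
  [1, 0, -0.26, -0.12, 0],
  [1, 0, -0.25, -0.14, 0],
  [1, 0, -0.24, -0.16, 0],
  [1, 0, -0.23, -0.17, 0],
  [1, 0, -0.22, -0.19, 0],
  [1, 0, -0.2, -0.2, 0],
])

```text
clock: 18.35
position: [0.5586, 0.217, 0.2618]
ee_rot: [0.049, -0.705, 0.049, 0.705]
contact_force: [0.0, -0.4, 0.0]
width: -0.0001
```

```bash
python3 -c "
from h import *
st()
im,W=cloud('scene'); cv2.imwrite('pics/s10.png',im[50:250,150:500,::-1].repeat(2,0).repeat(2,1))
"
```

```text
t 18.35 panel XY -0.1239 0.1966 z 0.2618 toolY [-0.139 -0.99 ] q [ 0.25  0.34  1.52 -0.    1.28  1.96] F [ 0.  -0.4  0. ] w -0.0001
```

View pics/s10.png

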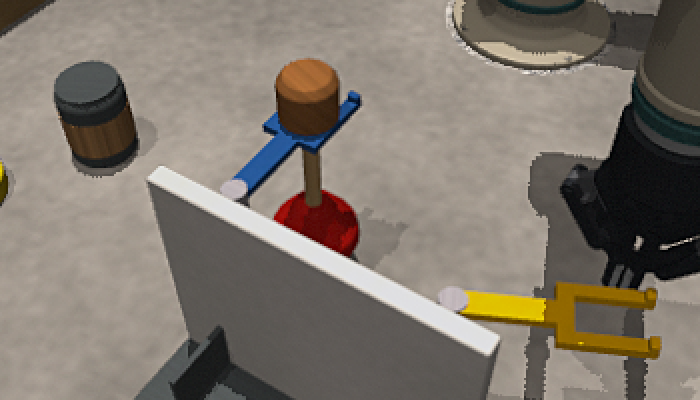

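play_rows([
  [1, 0, -0.19, -0.21, 0],
  [1, 0, -0.17, -0.23, 0],
  [1, 0, -0.16, -0.24, 0],
  [1, 0, -0.14, -0.25, 0],
  [1, 0, -0.08, -0.26, 0],
  [1, 0, -0.04, -0.26, 0],
  [1, 0, 0, -0.12, 0],
  [1, 0, 0, 0, 0],
])

```text
clock: 19.2
position: [0.6088, 0.2329, 0.2617]
ee_rot: [-0.049, 0.706, -0.049, -0.705]
contact_force: [0.1, 0.7, 0.4]
width: -0.0003
```

```bash
python3 -c "
from h import *
st()
im,W=cloud('scene'); cv2.imwrite('pics/s11.png',im[50:250,150:500,::-1].repeat(2,0).repeat(2,1))
H=hsv(im);h,s,v=[H[...,i].astype(int) for i in range(3)];z=W[...,2]
P=W[(h>20)&(h<32)&(s>150)&(z>.202)&(z<.212)&(W[...,1]>0)&(W[...,1]<.4)][:,:2]-C
A=np.c_[P@px,P@py]*1000
for y in range(110,260,10):
    k=(A[:,1]>=y)&(A[:,1]<y+10)
    if k.sum()>3: print(y+5,k.sum(),A[k,0].min().round(1),A[k,0].max().round(1))
"
```

```text
t 19.2 panel XY -0.0764 0.2193 z 0.2617 toolY [-0.139 -0.99 ] q [ 0.26  0.41  1.4  -0.    1.33  1.97] F [0.1 0.7 0.4] w -0.0003
115 68 -44.6 -26.2
125 75 -44.6 -25.3
135 77 -44.8 -25.3
145 85 -46.0 -25.4
155 88 -45.5 -25.5
165 92 -46.6 -25.6
175 153 -62.0 -9.3
185 207 -62.4 -8.6
195 115 -63.3 -9.1
205 121 -64.3 -9.0
215 123 -65.1 -9.3
225 122 -64.1 -9.8
235 127 -65.7 -10.2
245 43 -56.4 -10.9
```

View pics/s11.png

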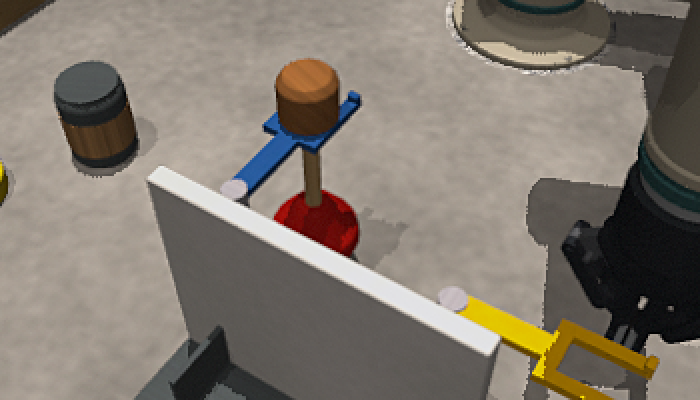

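play_rows([
  [1, 0, 0, -0.08, 0],
  [1, 0, 0, -0.05, 0],
  [1, 0, 0, 0, 0],
])

```text
clock: 19.55
position: [0.6118, 0.2326, 0.262]
ee_rot: [-0.049, 0.705, -0.049, -0.705]
contact_force: [-0.4, 0.0, 0.0]
width: 0.0002
```

play_rows([
  [1, 0, 0, -0.05, 0],
  [1, 0, 0, 0, 0],
])

```text
clock: 19.75
position: [0.613, 0.2325, 0.2619]
ee_rot: [0.049, -0.705, 0.049, 0.706]
contact_force: [-2.5, 1.8, 1.3]
width: 0.0
```

play_rows([
  [1, 0, 0, -0.05, 0],
  [1, 0, 0, -0.03, 0],
  [1, 0, 0, 0, 0],
])

```text
clock: 20.05
position: [0.6134, 0.2325, 0.2619]
ee_rot: [0.049, -0.703, 0.049, 0.707]
contact_force: [-7.0, 1.8, 2.8]
width: -0.0001
```

```bash
cat >> h.py <<'E'
def yel(cam='scene'):
    im,W=cloud(cam); cv2.imwrite('pics/last_%s.png'%cam,im[:,:,::-1])
    H=hsv(im);h,s,v=[H[...,i].astype(int) for i in range(3)];z=W[...,2]
    P=W[(h>20)&(h<32)&(s>150)&(z>.202)&(z<.212)&(W[...,1]>0)&(W[...,1]<.4)][:,:2]-C
    A=np.c_[P@px,P@py]*1000
    for y in range(110,260,10):
        k=(A[:,1]>=y)&(A[:,1]<y+10)
        if k.sum()>3: print(y+5,k.sum(),A[k,0].min().round(1),A[k,0].max().round(1))
E
python3 -c "
from h import *
st();yel()"
```

```text
t 20.05 panel XY -0.0718 0.2196 z 0.2619 toolY [-0.138 -0.99 ] q [0.26 0.42 1.38 0.   1.34 1.96] F [-7.   1.8  2.8] w -0.0001
115 65 -43.6 -26.5
125 72 -44.8 -26.0
135 71 -44.1 -25.5
145 79 -43.5 -24.3
155 91 -43.6 -23.8
165 90 -44.2 -24.0
175 153 -59.9 -6.9
185 211 -60.5 -7.2
195 116 -60.1 -6.8
205 123 -61.8 -6.1
215 122 -61.3 -5.8
225 125 -61.5 -6.5
235 122 -60.5 -6.5
245 48 -52.4 -7.0
```

play_rows([
  [1, 0, 0, 0.3, 0],
  [1, 0, 0, 0.6, 0],
  [1, -0.5, 0, 0.6, 0],
  [1, -1, 0, 0.5, 0],
  [1, -1, 0, 0.5, 0],
  [1, -1, 0, 0.5, 0],
  [1, 0, -0.8, 0.5, 0],
  [1, 0, -0.8, 0.5, 0],
  [1, 0, -0.8, 0.5, 0],
  [1, 0, -0.8, 0.5, 0],
  [1, 0, 0, 0, 0],
  [1, 0, 0, 0, 0],
])

```text
clock: 21.3
position: [0.4805, 0.3481, 0.3669]
ee_rot: [-0.048, 0.706, -0.049, -0.705]
contact_force: [0.1, -0.0, 0.0]
width: -0.0003
```

```bash
python3 -c "
from h import *
st();yel();yel('top');plung(['top','scene']);binned('blue')
im,W=cloud('top');H=hsv(im); z=W[...,2]
P=W[(H[...,1]<40)&(abs(z-.235)<.006)&(W[...,0]>.6)&(W[...,0]<.7)&(abs(W[...,1])<.17)][:,:2]
u,s,vt=np.linalg.svd(P-P.mean(0)); print(vt[0],P.mean(0))
"
```

```text
t 21.3 panel XY -0.2194 0.3155 z 0.3669 toolY [-0.138 -0.99 ] q [ 0.51  0.28  1.35 -0.    1.51  2.22] F [ 0.1 -0.   0. ] w -0.0003
115 64 -43.7 -26.1
125 72 -43.7 -25.7
135 72 -43.4 -25.4
145 82 -43.9 -23.9
155 89 -43.4 -23.0
165 91 -44.0 -23.3
175 165 -60.1 -7.2
185 216 -62.3 -6.6
195 113 -62.1 -6.6
205 111 -61.7 -7.3
215 111 -61.2 -6.2
225 108 -61.6 -6.2
235 112 -62.5 -6.6
245 40 -60.2 -7.2
115 10 -46.6 -32.6
125 5 -46.7 -46.0
135 5 -46.6 -45.8
145 6 -46.4 -45.8
155 6 -46.5 -46.0
165 4 -46.1 -45.8
175 25 -63.5 -11.3
185 6 -63.6 -21.6
195 11 -63.5 -19.9
205 12 -63.7 -19.5
215 10 -63.4 -19.5
225 14 -63.6 -19.7
235 16 -63.5 -19.7
245 14 -63.3 -10.5
top cup 661 z 0.057 0.098 X -184.2 -103.8 Y -131.5 -55.2
top knob 1257 z [0.2426 0.2568] ((-141.71458435058594, -98.72653198242188), 26.884410858154297)
scene cup 787 z -0.005 0.101 X -213.6 -110.3 Y -180.1 -55.1
scene knob 704 z [0.2352 0.2554] ((-75.24420928955078, 8.924274444580078), 146.11880493164062)
scene stick 0.13 69 [-135.2  -95. ] [3.8 3.8]
scene stick 0.15 68 [-129.8  -97.1] [24.6  9.7]
scene stick 0.17 43 [-40.4 157.7] [ 36.5 119.5]
-0.175 62 min -125.0 max -72.6 mid -98.8
-0.165 93 min -125.1 max -72.4 mid -98.7
-0.155 23 min -125.4 max -72.4 mid -98.9
-0.135 6 min -74.3 max -72.2 mid -73.2
-0.125 29 min -80.2 max -72.2 mid -76.2
-0.115 119 min -125.7 max -72.1 mid -98.9
-0.105 97 min -108.6 max -89.3 mid -99.0
-0.095 97 min -108.6 max -89.2 mid -98.9
-0.085 97 min -108.6 max -89.2 mid -98.9
-0.075 98 min -108.6 max -89.0 mid -98.8
-0.065 94 min -108.9 max -89.3 mid -99.1
-0.055 95 min -108.4 max -88.9 mid -98.6
-0.045 42 min -109.0 max -89.0 mid -99.0
[0.13744497 0.9905094 ] [0.65172861 0.00486966]
```

View pics/last_top.png

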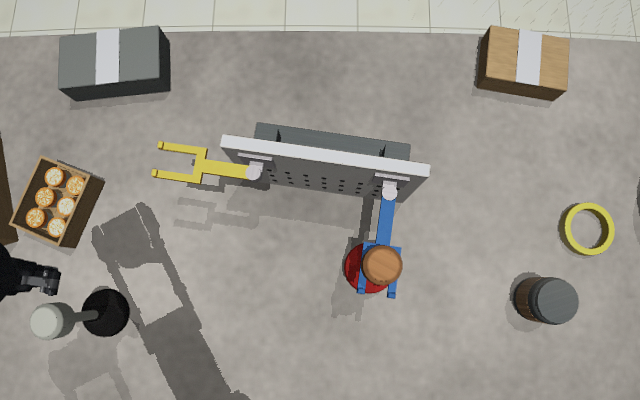

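View pics/last_scene.png

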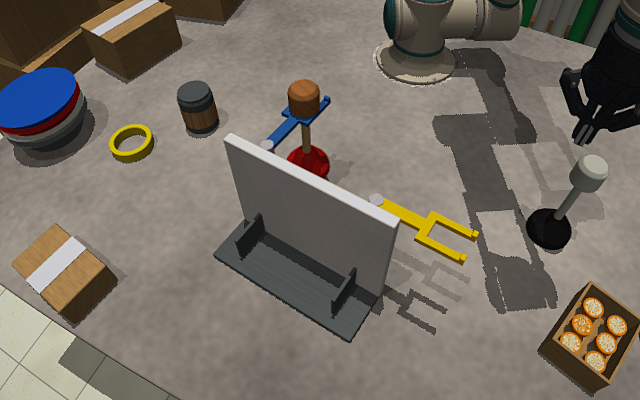

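```bash
python3 -c "
from rig import manip
print(manip.sign_off())"
```

```text
the job is handed in; nothing more can be done
None
```

The job is handed in at about 22 s of the 69 s allowed; `sign_off` reports no verdict. I swung the blue hook out, moved the red-cupped plunger from the yellow hook onto it by the knob, then folded the yellow hook flat.

What the last checks, just before sign-off, showed:
- **Blue hook:** straight out, in line with the panel to within measurement noise. It reached its stop at about 9 N.
- **Plunger:** the knob sits about 105 mm from the pin and on the slot centreline, with its top at 0.254–0.257 m. The stick measured upright soon after release. In the final readings some stick points were scattered by other brown and yellow things in the picture.
- **Yellow hook:** both edges run parallel to the panel to about 1 mm. It reached its stop at about 7 N.
- **Panel and robot:** the panel has not moved, and the arm is clear of everything with zero contact force.

One disagreement: the top and scene cameras differ by 2–3 mm on absolute x, as expected from the calibration. A rectangle fit also put the blue hook about 3° off when it was nearly out; the later strip-by-strip edge check read straight.

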